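# Sort the potter's cart and nest the clay cups

### The job

Sort the loose ware on the potter's cart: stand the large terracotta cup in the red crate, then stand the medium cup inside it, then the small cup inside the medium one; put the blue glazed jar in the green crate and the round clay money bank in the yellow crate (these two at any time). Everything ends upright, seated on the bottom and let go; it is breakable, so set it down rather than drop it, and leave the kettle and the standing stack of cups where they are.

Things in the scene. Friction and masses are not known exactly. Their poses are not given: they have to be found in the camera images.
- large_cup_center (a point): Centre (half-way up, on the axis) of the widest and lowest of three plain open terracotta cups: round, tapered, 68 mm across the rim, 54 mm across the foot, 58 mm high, walls 4 mm, solid base 18 mm thick, inside 60 mm across the mouth and 50 mm at the inner floor. Standing upright on the cart top at the start, mouth up; z up the axis.
- medium_cup_center (a point): Centre (half-way up, on the axis) of the middle of three plain open terracotta cups: round, tapered, 56 mm across the rim, 40 mm across the foot, 64 mm high, walls 4 mm, solid base 18 mm thick, inside 48 mm across the mouth and 36 mm at the inner floor. Standing upright on the cart top at the start, mouth up; z up the axis. Seated in the large cup its rim stands 24 mm above the large cup's rim: hold it by the top 20 mm so that the fingers stay clear.
- small_cup_center (a point): Centre (half-way up, on the axis) of the narrowest and tallest of three plain open terracotta cups: round, tapered, 44 mm across the rim, 26 mm across the foot, 70 mm high, walls 4 mm, solid base 18 mm thick. Standing upright on the cart top at the start, mouth up; z up the axis. Seated in the medium cup its rim stands 24 mm above the medium cup's rim: hold it by the top 20 mm.
- money_bank_center (a point): Centre (half-way up) of a closed round terracotta money bank with a white and a yellow painted band, a dark coin slot and a small knob on top: 68 mm high with the knob, 62 mm across; the side is upright between 18 and 44 mm above its foot, the foot 42 mm across. z up.
- blue_jar_center (a point): Centre (half-way up) of a blue glazed jar with a thin white band low on its side and a cork stopper: 70 mm high in all, body 60 mm across with upright sides between 10 and 48 mm above its foot, stopper 40 mm across and 14 mm high, fixed in the jar. z up.
- red_crate: Low open red crate (for the cups), 126 x 126 mm outside, 20 mm high in all, walls 4 mm, floor 5 mm thick (its upper face is 5 mm above the origin), fixed to the cart. Origin: centre of the underside, on the cart top; x and y along the sides, z up.
- green_crate: Low open green crate (for the blue jar), 126 x 126 mm outside, 20 mm high in all, walls 4 mm, floor 5 mm thick (its upper face is 5 mm above the origin), fixed to the cart. Origin: centre of the underside, on the cart top; x and y along the sides, z up.
- yellow_crate: Low open yellow crate (for the money bank), 126 x 126 mm outside, 20 mm high in all, walls 4 mm, floor 5 mm thick (its upper face is 5 mm above the origin), fixed to the cart. Origin: centre of the underside, on the cart top; x and y along the sides, z up.
- kettle: Bystander: aluminium tea kettle, 104 mm across, 134 mm high with its hoop handle, a spout along its own +x; loose. Origin: centre of its underside.
- cup_stack: Bystander: one upright stack of five nested terracotta cups, 84 mm across, 166 mm high, loose as one piece. Origin: centre of its underside.
There are look-alikes about, which are no part of the job. Leave any purple look-alike of the part that bears money_bank_center alone.

How it is judged:
On the way, in this order (a step that is already met when the one before it is completed fails the run):
1. the large cup stands in the red crate, let go (x of large_cup_center in the frame of red_crate between -0.05 and 0.05 m and y of large_cup_center in the frame of red_crate between -0.05 and 0.05 m and z of large_cup_center in the frame of red_crate between 0.028 and 0.04 m and angle between large_cup_center's own z axis and vertical below 0.12 rad and linear speed of large_cup below 0.03 m/s and contact force between large_cup and the fingers below 0.05 N), for 0.2 s.
2. the medium cup stands inside the large cup, let go (horizontal distance between medium_cup_center and large_cup_center below 0.012 m and z of medium_cup_center in the frame of large_cup_center between 0.015 and 0.027 m and angle between medium_cup_center's own z axis and vertical below 0.12 rad and linear speed of medium_cup below 0.03 m/s and contact force between medium_cup and the fingers below 0.05 N), for 0.2 s.
3. the small cup stands inside the medium cup, let go (horizontal distance between small_cup_center and medium_cup_center below 0.012 m and z of small_cup_center in the frame of medium_cup_center between 0.015 and 0.027 m and angle between small_cup_center's own z axis and vertical below 0.12 rad and linear speed of small_cup below 0.03 m/s and contact force between small_cup and the fingers below 0.05 N), for 0.2 s.
At the end, for the whole second after the job is handed in: Large cup, blue jar, money bank standing on the floor (6 mm) of the red, green, yellow crate, centres within 50 mm of its centre along each side; medium cup in large, small in medium, axes within 12 mm, on the inner floors (6 mm); all upright within 0.12 rad, at rest, released (all of step 1 and all of step 2 and all of step 3 and x of blue_jar_center in the frame of green_crate between -0.05 and 0.05 m and y of blue_jar_center in the frame of green_crate between -0.05 and 0.05 m and z of blue_jar_center in the frame of green_crate between 0.034 and 0.046 m and angle between each of blue_jar_center, money_bank_center's own z axis and vertical below 0.12 rad and linear speed of each of blue_jar, money_bank below 0.03 m/s and contact force between each of blue_jar, money_bank and the fingers below 0.05 N and x of money_bank_center in the frame of yellow_crate between -0.05 and 0.05 m and y of money_bank_center in the frame of yellow_crate between -0.05 and 0.05 m and z of money_bank_center in the frame of yellow_crate between 0.033 and 0.045 m); the robot touches nothing.
It fails at once if the kettle is disturbed (moved more than 15 mm or tipped) (distance of kettle from where it was at the start of the episode above 0.015 m or angle between kettle's own z axis and vertical above 0.2 rad).
It fails at once if the cup stack is disturbed (moved more than 15 mm or tipped) (distance of cup_stack from where it was at the start of the episode above 0.015 m or angle between cup_stack's own z axis and vertical above 0.2 rad).
It fails at once if a piece of ware is dropped: out of the fingers with its centre more than 130 mm above the cart top ((height (world z) of large_cup_center above 0.13 m and contact force between large_cup and the fingers below 0.05 N) or (height (world z) of medium_cup_center above 0.13 m and contact force between medium_cup and the fingers below 0.05 N) or (height (world z) of small_cup_center above 0.13 m and contact force between small_cup and the fingers below 0.05 N) or (height (world z) of money_bank_center above 0.13 m and contact force between money_bank and the fingers below 0.05 N) or (height (world z) of blue_jar_center above 0.13 m and contact force between blue_jar and the fingers below 0.05 N)).
It also fails if it takes over 115 s, if anything falls off the work surface, if the arm or the gripper's body presses on something with over 40 N, if the wrist force passes 120 N, or if a joint passes its speed limit or range.

### The arm

A 6-joint arm with a two-finger parallel gripper is mounted at the origin on the work surface. World frame = base frame: x ahead of the robot, y to its left, z up, the work surface at z = 0. Lengths are in m, angles in rad, forces in N, time in s.
With the tool pointing down it reaches from about 0.3 to 0.75 m from the base axis. Payload 8.5 kg.
Tool frame: the origin (TCP) lies on the front face of the gripper's body, between the roots of the fingers; the fingertips stand 73 mm ahead of it and the grasp point (between the pads) lies 54 mm ahead of it; z points along the fingers, y is the line along which they close (so a half turn about z gives the same grasp; the last joint's range is limited). The gripper opens to 85 mm and grips with 20 to 120 N. Pads are 22 mm wide; open, the fingers measure 114 mm over their backs; the gripper's body (76 mm by 85 mm) begins 54 mm behind the grasp point. The pads swing forward as they close: fully open they stand 13 mm farther back than shut.
Start: joints at [1.061, 0.381, 1.297, -0, 1.464, -0.215], TCP at [0.16, 0.526, 0.304] pointing down, gripper open.
Joint ranges: [-3.11, 3.11], [-0.89, 2.33], [0.22, 2.48], [-1.42, 4.56], [0.17, 2.85], [-2.88, 2.88]. Speed limits (rad/s): [2.39, 2.39, 3.14, 3.14, 3.14, 3.14].

### API

Orientations are given as a unit quaternion [x, y, z, w].
In Python, from plant import env gives the robot as it stands.
- The arm moves only by the shell command python3 -m handwheel 'ROWS' [FORCE]. ROWS is a JSON object of lists of equal length, an entry for each row: "dp": the shift along the tool's x, y, z in cm, a list of three; "rot": the turn, a rotation vector about the tool's x, y, z in degrees, a list of three; "claw": the finger opening in cm, from 0 to 8.54. In form: {"dp": [[tx, ty, tz], ...], "rot": [[ax, ay, az], ...], "claw": [claw, ...]}. A call has 1 to 5 rows; each row is the pose to reach, as a shift and turn from the pose commanded when the call began, along the tool's axes at that moment; what a row does not reach only later rows make up. A row lasts 1/12 s, in which the tool goes at most 41.7 mm and 7.16 degrees, less where a joint would pass 70% of its speed; a pose out of reach is approached as far as the arm can. A call with a gripper value outside its range is refused whole. The fingers move at their own pace and stop on an object; FORCE is the grip in N (left out, the last holds). Time passes only in rows, so rows that repeat a pose let the fingers close. It gives the time, the measured TCP pose, the force, the opening and the grip force at its end, in the units of the state.
- env.get_state(): the state, without advancing time (a new reading comes with each control period).
- env.get_image(name): name is "scene" or "top"; returns a dict with "image" (400x640x3 uint8, blue, green, red), "mtx" (3x3 intrinsics, pixels), "dist_coeffs" ([k1, k2, p1, p2, k3] as OpenCV has them; the pictures are not rectified), "xyz" and "orientation" of the camera in the world. Camera axes: x right, y down, z forward; pixel columns grow to the right and rows downward; lengths in m; the calibration is good to about 2 mm. A picture is of the moment at which its call begins. There is no depth.
- env.close_job(): hands the job in; it is judged then, once.
The state is a dict: "time_s": time; "q": joint angles; "joint_vel": joint speeds; "joint_efforts": joint torques, N m; "tcp_pos": TCP position; "ee_rot": TCP orientation; "ft_force": force on the tool from outside, world axes, zero at the start; "moment": the same for the moment, N m; "opening": finger opening in m; "gripper_force": force on a finger pad.
Only numpy, scipy, OpenCV 4.12 (cv2) and the standard library are available. Lean on these libraries where they do the work, as an engineer would, in place of code of your own. Each camera call takes 0.05 s, during which the arm holds its last target. There are 200 camera calls.

## Working session

There is one attempt and no reset: what is moved stays moved. The work goes in short steps, Python scripts to look and compute and a shell command to move; the robot and the scene stay as the last step left them, time stands still between calls to the robot, and variables do not carry over. Pictures are saved under pics/ and viewed, at most 14 in all, crops included, and the job is handed in when it is done.

```bash
ls; mkdir -p pics; python3 - <<'E'
from plant import env
import cv2
for n in("scene","top"):
    d=env.get_image(n); cv2.imwrite(f"pics/{n}0.png",d["image"]); print(n,d["mtx"],d["dist_coeffs"],d["xyz"],d["orientation"])
print(env.get_state())
E
```

```text
pics
scene [[486.53898279   0.         318.49935997]
 [  0.         486.53898279 200.52110863]
 [  0.           0.           1.        ]] [-0.13112501  0.          0.          0.          0.        ] [ 0.9920594  -0.56656013  1.03421508] [ 0.88076477  0.33870509 -0.12302321 -0.30724187]
top [[376.69940188   0.         322.14300772]
 [  0.         376.69940188 204.47593547]
 [  0.           0.           1.        ]] [-0.02378857  0.          0.          0.          0.        ] [ 0.24813562 -0.00344658  1.2497647 ] [-0.69972769  0.70957867 -0.05413626  0.06283739]
{'time_s': 0.1, 'q': array([ 1.06068188e+00,  3.81153369e-01,  1.29815699e+00,  1.44732982e-05,
        1.46363270e+00, -2.15323957e-01]), 'joint_vel': array([-0.00231284, -0.00057385, -0.00207297,  0.00050251, -0.00078342,
        0.00125296]), 'joint_efforts': array([ 5.20530419e-03, -4.49213254e+01, -2.31658423e+01, -7.38526023e-05,
        3.54354212e-03,  4.06078823e-05]), 'tcp_pos': array([0.15972431, 0.52611976, 0.30336961]), 'ee_rot': array([ 1.46862860e-01,  9.89156633e-01, -6.28720366e-04, -2.46301282e-04]), 'ft_force': array([-0.09533764,  0.2284663 ,  0.03357849]), 'moment': array([ 0.01163878, -0.01350153, -0.01980983]), 'gripper_force': 0.0, 'opening': 0.08546503102275006}
```

View pics/top0.png

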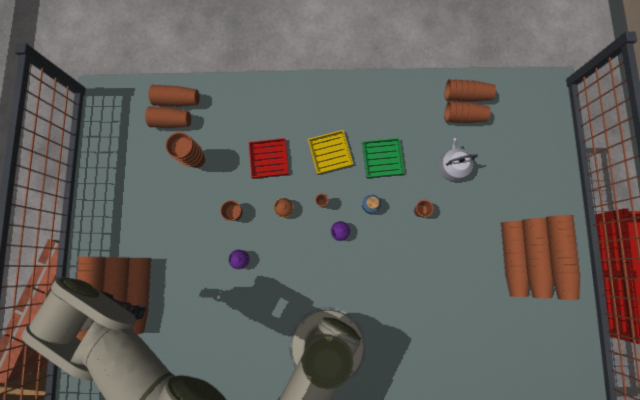

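View pics/scene0.png

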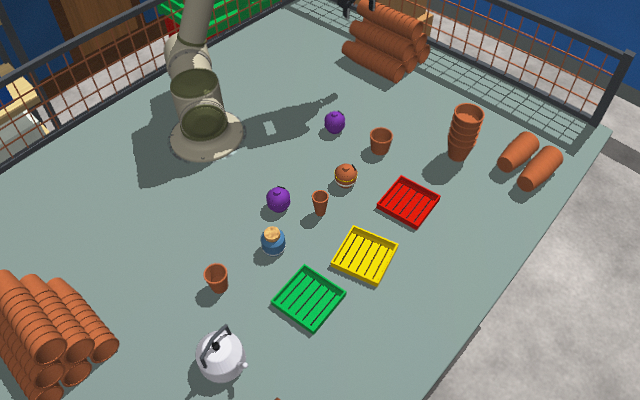

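The top view shows two wider cups at (232,211) and (424,209), which I take to be large and medium. The small cup is at (322,200), the banded bank at (283,207) and the blue jar at (372,204). Purple look-alikes are at (239,259) and (341,231). The bank candidates are the terracotta one at (283,207) and those two purple ones. Only the terracotta one with white and yellow bands fits. I'll measure everything and confirm it in an enlarged crop.

```bash
cat > h.py <<'E'
from plant import env
import cv2, numpy as np
from scipy.spatial.transform import Rotation as R
def cast(d,px,z):
    u=cv2.undistortPoints(np.array(px,float).reshape(-1,1,2),d["mtx"],np.array(d["dist_coeffs"]))[:,0]
    r=R.from_quat(d["orientation"]).apply(np.c_[u,np.ones(len(u))]); o=np.array(d["xyz"])
    return o+r*((z-o[2])/r[:,2])[:,None]
def proj(d,P):
    rot=R.from_quat(d["orientation"]).inv(); 
    return cv2.projectPoints(np.array(P,float).reshape(-1,3),rot.as_rotvec(),rot.apply(-np.array(d["xyz"])),d["mtx"],np.array(d["dist_coeffs"]))[0][:,0]
def blob(img,c,lo,hi,r=25):
    m=cv2.inRange(cv2.cvtColor(img,cv2.COLOR_BGR2HSV),lo,hi); k=np.zeros_like(m)
    x,y=map(int,c); k[max(y-r,0):y+r,max(x-r,0):x+r]=m[max(y-r,0):y+r,max(x-r,0):x+r]
    cs=cv2.findContours(k,cv2.RETR_EXTERNAL,cv2.CHAIN_APPROX_NONE)[0]
    return max(cs,key=cv2.contourArea)
E
python3 - <<'E'
from h import *
d=env.get_image("top"); s=env.get_image("scene")
T=((0,90,40),(16,255,255))
for n,c,h in(("A",(232,211),.06),("B",(424,209),.06),("small",(322,200),.07),("bank",(283,207),.034)):
    b=blob(d["image"],c,*T,r=18); P=cast(d,b[:,0],h); print(n,P.min(0)[:2],P.max(0)[:2],(P.min(0)+P.max(0))[:2]/2)
b=blob(d["image"],(372,204),(90,60,30),(125,255,255),18);P=cast(d,b[:,0],.04);print("jar",P.min(0)[:2],P.max(0)[:2],(P.min(0)+P.max(0))[:2]/2)
for n,c,lo,hi in(("red",(269,158),(0,180,60),(4,255,255)),("yel",(331,152),(22,120,60),(35,255,255)),("grn",(383,158),(45,100,40),(80,255,255))):
    b=blob(d["image"],c,lo,hi,30); P=cast(d,b[:,0],.02)[:,:2].astype(np.float32); print(n,cv2.minAreaRect(P))
cr=cv2.resize(d["image"][180:280,200:450],None,fx=3,fy=3,interpolation=cv2.INTER_CUBIC)
c2=cv2.resize(s["image"][100:310,190:450],None,fx=1.25*750/325/1,fy=1.25*750/325,interpolation=cv2.INTER_CUBIC)[:, :750]
c2=cv2.resize(c2,(700,int(c2.shape[0]*700/750)))
c2=cv2.resize(c2,(500,300*c2.shape[0]//c2.shape[0]))if 0 else cv2.resize(s["image"][100:310,190:450],(371,300))
o=np.zeros((600,750,3),np.uint8);o[:300]=cr;o[300:,:371]=c2;cv2.imwrite("pics/c1.png",o)
E
```

```text
A [0.40112847 0.27016052] [0.46622863 0.33827287] [0.43367855 0.3042167 ]
B [ 0.40491914 -0.34386487] [ 0.45685878 -0.28537638] [ 0.43088896 -0.31462062]
small [ 0.44049354 -0.00902382] [0.47952551 0.0292739 ] [0.46000953 0.01012504]
bank [0.41528583 0.10900612] [0.47503535 0.16808505] [0.44516059 0.13854558]
jar [ 0.42001945 -0.17849034] [ 0.47956489 -0.11919768] [ 0.44979217 -0.14884401]
red ((0.6168340444564819, 0.1911269724369049), (0.1255723387002945, 0.12285587191581726), 5.387290954589844)
yel ((0.6355106234550476, -0.01907365769147873), (0.13013237714767456, 0.12822873890399933), 14.137857437133789)
grn ((0.6129474639892578, -0.19708795845508575), (0.1295565962791443, 0.12965285778045654), 4.964868545532227)
```

View pics/c1.png

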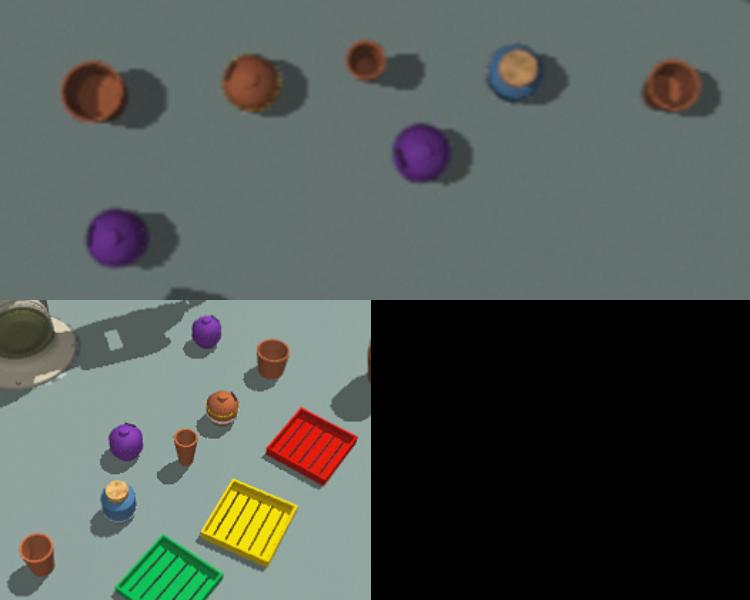

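From the rim widths, A at (232,211) is the large cup and B at (424,209) the medium. The crop confirms the terracotta banded bank at (283,207). The purple ones stay put. First I align the tool with the world (tool x = -X, y = +Y, z down) and go above the large cup.

```bash
python3 -m handwheel '{"dp":[[0,0,0],[0,0,0],[0,0,0],[0,0,0]],"rot":[[0,0,-6],[0,0,-12],[0,0,-16.9],[0,0,-16.9]],"claw":[8.54,8.54,8.54,8.54]}' 40
python3 -m handwheel '{"dp":[[-2.7,-2.2,0],[-5.5,-4.4,0],[-8.2,-6.6,0],[-11,-8.8,0],[-13.7,-11.1,0]],"rot":[[0,0,0],[0,0,0],[0,0,0],[0,0,0],[0,0,0]],"claw":[8.54,8.54,8.54,8.54,8.54]}'
python3 -m handwheel '{"dp":[[-2.7,-2.2,0],[-5.5,-4.4,0],[-8.2,-6.6,0],[-11,-8.8,0],[-13.7,-11.1,0]],"rot":[[0,0,0],[0,0,0],[0,0,0],[0,0,0],[0,0,0]],"claw":[8.54,8.54,8.54,8.54,8.54]}'
python3 -m handwheel '{"dp":[[0,0,3.5],[0,0,7],[0,0,10],[0,0,10]],"rot":[[0,0,0],[0,0,0],[0,0,0],[0,0,0]],"claw":[8.54,8.54,8.54,8.54]}'
python3 - <<'E'
from h import *
d=env.get_image("top");s=env.get_image("scene");o=np.zeros((600,750,3),np.uint8)
o[:300]=cv2.resize(d["image"][160:260,150:400],(750,300));o[300:,:450]=cv2.resize(s["image"][60:220,300:540],(450,300));cv2.imwrite("pics/c2.png",o)
E
```

```text
time_s: 0.53
tcp_pos: [0.1598, 0.5262, 0.3037]
ee_rot: [-0.002, 1.0, -0.0, -0.0]
ft_force: [0.2, 1.0, 0.6]
opening: 0.0854
gripper_force: 0.0
time_s: 0.95
tcp_pos: [0.2979, 0.4141, 0.3039]
ee_rot: [0.001, 1.0, 0.0, 0.0]
ft_force: [1.0, 1.0, 0.0]
opening: 0.0852
gripper_force: 0.0
time_s: 1.37
tcp_pos: [0.435, 0.303, 0.3039]
ee_rot: [0.002, 1.0, 0.0, -0.0]
ft_force: [-0.2, 0.5, 0.4]
opening: 0.0855
gripper_force: 0.0
time_s: 1.7
tcp_pos: [0.4321, 0.3032, 0.1989]
ee_rot: [0.002, 1.0, -0.002, -0.005]
ft_force: [-0.7, 0.3, -0.8]
opening: 0.0852
gripper_force: 0.0
```

View pics/c2.png

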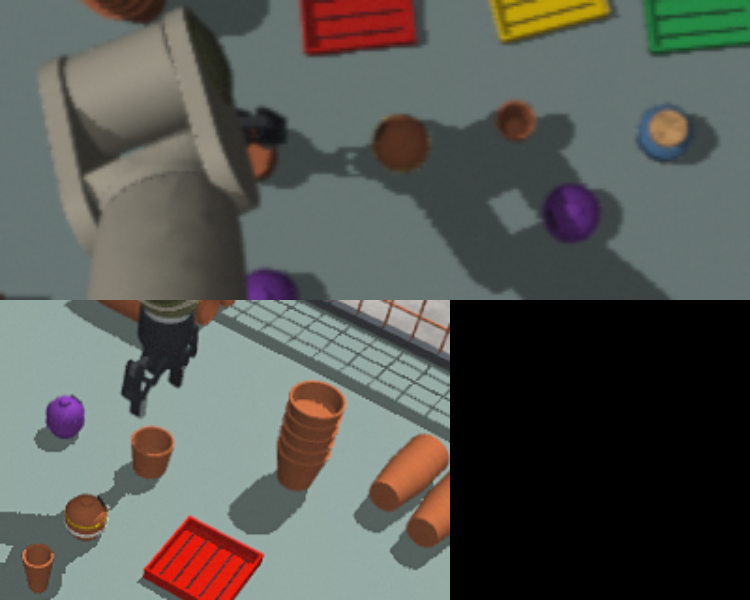

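The crop shows the open gripper above the large cup, whose rim in the scene crop is at about (152,445), and nothing stands beside it. I'll go down and grip.

```bash
python3 -m handwheel '{"dp":[[0,0,3],[0,0,6],[0,0,9],[0,0,11.2],[0,0,11.2]],"rot":[[0,0,0],[0,0,0],[0,0,0],[0,0,0],[0,0,0]],"claw":[8.54,8.54,8.54,8.54,8.54]}' | head -2
python3 -m handwheel '{"dp":[[0,0,0],[0,0,0],[0,0,0],[0,0,0],[0,0,0]],"rot":[[0,0,0],[0,0,0],[0,0,0],[0,0,0],[0,0,0]],"claw":[7.5,7,6.5,6,6]}' 40
python3 -m handwheel '{"dp":[[0,0,0],[0,0,0],[0,0,0],[0,0,0],[0,0,0]],"rot":[[0,0,0],[0,0,0],[0,0,0],[0,0,0],[0,0,0]],"claw":[5.5,5.5,5.5,5.5,5.5]}' 40
```

```text
time_s: 2.22
tcp_pos: [0.4335, 0.3043, 0.0906]
time_s: 2.63
tcp_pos: [0.435, 0.305, 0.0951]
ee_rot: [-0.0, 1.0, 0.001, 0.003]
ft_force: [-2.4, 0.7, 9.3]
opening: 0.0667
gripper_force: 41.9
time_s: 3.05
tcp_pos: [0.435, 0.305, 0.0951]
ee_rot: [-0.0, 1.0, 0.001, 0.003]
ft_force: [-1.6, 1.5, 8.9]
opening: 0.0668
gripper_force: 41.9
```

```bash
python3 -m handwheel '{"dp":[[0,0,-1],[0,0,-3],[0,0,-5],[0,0,-6],[0,0,-6]],"rot":[[0,0,0],[0,0,0],[0,0,0],[0,0,0],[0,0,0]],"claw":[5.5,5.5,5.5,5.5,5.5]}' 
python3 -m handwheel '{"dp":[[-3,-2,0],[-6,-4,0],[-9,-6,0],[-12,-8,0],[-15,-10,0]],"rot":[[0,0,0],[0,0,0],[0,0,0],[0,0,0],[0,0,0]],"claw":[5.5,5.5,5.5,5.5,5.5]}' |tail -3
python3 -m handwheel '{"dp":[[-2,-0.8,0],[-3.3,-1.3,0],[-3.3,-1.3,0],[-3.3,-1.3,0],[-3.3,-1.3,0]],"rot":[[0,0,0],[0,0,0],[0,0,0],[0,0,0],[0,0,0]],"claw":[5.5,5.5,5.5,5.5,5.5]}'
python3 - <<'E'
from h import *
d=env.get_image("top");s=env.get_image("scene");o=np.zeros((300,800,3),np.uint8)
o[:,:400]=cv2.resize(d["image"][110:230,180:340],(400,300));o[:,400:]=cv2.resize(s["image"][80:260,290:530],(400,300));cv2.imwrite("pics/c3.png",o)
E
```

```text
time_s: 3.47
tcp_pos: [0.4347, 0.3047, 0.1552]
ee_rot: [-0.0, 1.0, 0.001, 0.003]
ft_force: [0.6, 0.3, -1.9]
opening: 0.0666
gripper_force: 45.2
ft_force: [0.1, 0.0, -1.6]
opening: 0.0666
gripper_force: 45.2
time_s: 4.3
tcp_pos: [0.6159, 0.1918, 0.1514]
ee_rot: [-0.0, 1.0, -0.0, -0.001]
ft_force: [0.2, 0.4, -1.0]
opening: 0.0664
gripper_force: 45.3
```

View pics/c3.png

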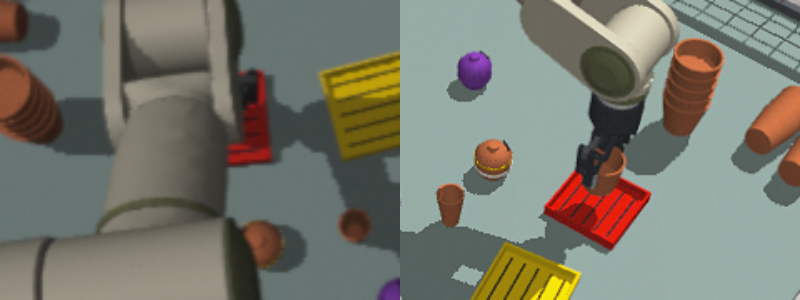

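The crop shows the cup held upright over the middle of the red crate, at (607,170) in the scene half. I'll lower it until the force shows contact.

```bash
python3 -m handwheel '{"dp":[[0,0,1.5],[0,0,3],[0,0,4],[0,0,4.6],[0,0,4.8]],"rot":[[0,0,0],[0,0,0],[0,0,0],[0,0,0],[0,0,0]],"claw":[5.5,5.5,5.5,5.5,5.5]}' 
python3 -m handwheel '{"dp":[[0,0,0.1],[0,0,0.2],[0,0,0.2],[0,0,0.2]],"rot":[[0,0,0],[0,0,0],[0,0,0],[0,0,0]],"claw":[5.5,5.5,5.5,5.5]}'
```

```text
time_s: 4.82
tcp_pos: [0.6163, 0.1916, 0.103]
ee_rot: [-0.0, 1.0, -0.0, -0.001]
ft_force: [0.5, 0.4, -1.3]
opening: 0.0662
gripper_force: 45.3
time_s: 5.15
tcp_pos: [0.617, 0.1914, 0.1025]
ee_rot: [-0.0, 1.0, 0.0, 0.0]
ft_force: [-0.5, -0.5, -1.7]
opening: 0.0666
gripper_force: 45.3
```

```bash
python3 -m handwheel '{"dp":[[0,0,0.1],[0,0,0.2],[0,0,0.2],[0,0,0.2]],"rot":[[0,0,0],[0,0,0],[0,0,0],[0,0,0]],"claw":[5.5,5.5,5.5,5.5]}'|sed -n '2p;4p'
python3 -m handwheel '{"dp":[[0,0,0.1],[0,0,0.1],[0,0,0.1]],"rot":[[0,0,0],[0,0,0],[0,0,0]],"claw":[5.5,5.5,5.5]}'|sed -n '2p;4p'
```

```text
tcp_pos: [0.6168, 0.1913, 0.0999]
ft_force: [-0.1, 1.0, -2.0]
tcp_pos: [0.6169, 0.1913, 0.0993]
ft_force: [-1.9, -0.6, 2.9]
```

Contact. I'll release, rise and head for the medium cup.

```bash
python3 -m handwheel '{"dp":[[0,0,0],[0,0,0],[0,0,0],[0,0,0],[0,0,0]],"rot":[[0,0,0],[0,0,0],[0,0,0],[0,0,0],[0,0,0]],"claw":[6.9,7.2,7.8,8.5,8.5]}' |tail -3
python3 -m handwheel '{"dp":[[0,0,-2],[0,0,-5],[0,0,-9],[0,0,-13],[0,0,-13]],"rot":[[0,0,0],[0,0,0],[0,0,0],[0,0,0],[0,0,0]],"claw":[8.5,8.5,8.5,8.5,8.5]}' |sed -n 2p
python3 -m handwheel '{"dp":[[1.2,-4,0],[2.4,-8,0],[3.6,-12,0],[4.8,-16,0],[6,-20,0]],"rot":[[0,0,0],[0,0,0],[0,0,0],[0,0,0],[0,0,0]],"claw":[8.5,8.5,8.5,8.5,8.5]}' |sed -n 2p
python3 -m handwheel '{"dp":[[1.2,-4,0],[2.4,-8,0],[3.6,-12,0],[4.8,-16,0],[6,-20,0]],"rot":[[0,0,0],[0,0,0],[0,0,0],[0,0,0],[0,0,0]],"claw":[8.5,8.5,8.5,8.5,8.5]}' |sed -n 2p
python3 - <<'E'
from h import *
d=env.get_image("top");s=env.get_image("scene")
T=((5,90,40),(16,255,255))
b=blob(d["image"],(265,150),*T,r=20);P=cast(d,b[:,0],.063);print("large",P.min(0)[:2],P.max(0)[:2],(P.min(0)+P.max(0))[:2]/2)
b=blob(d["image"],(424,209),*T,r=20);P=cast(d,b[:,0],.064);print("med",P.min(0)[:2],P.max(0)[:2])
o=np.zeros((300,800,3),np.uint8)
o[:,:400]=cv2.resize(d["image"][110:230,180:340],(400,300));o[:,400:]=cv2.resize(s["image"][120:300,190:430],(400,300));cv2.imwrite("pics/c4.png",o)
E
```

```text
ft_force: [1.0, -0.1, -0.3]
opening: 0.0848
gripper_force: 0.0
tcp_pos: [0.6187, 0.1917, 0.2376]
tcp_pos: [0.5561, -0.0098, 0.2289]
tcp_pos: [0.4963, -0.2096, 0.229]
large [0.57616018 0.15555367] [0.64792772 0.22472935] [0.61204395 0.19014151]
med [ 0.40439203 -0.33973392] [ 0.4561088  -0.28442853]
```

View pics/c4.png

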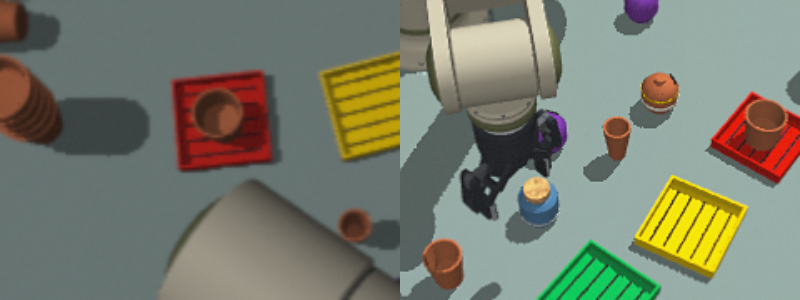

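The large cup stands upright near the middle of the red crate, with its rim at (217,112) in the left half. Next is the medium cup, gripped at the top.

```bash
python3 -m handwheel '{"dp":[[2.2,-3.4,0],[4.4,-6.9,0],[6.7,-10.4,0],[6.7,-10.4,3],[6.7,-10.4,5]],"rot":[[0,0,0],[0,0,0],[0,0,0],[0,0,0],[0,0,0]],"claw":[8.5,8.5,8.5,8.5,8.5]}' |sed -n 2p
python3 -m handwheel '{"dp":[[0,0,3],[0,0,5.5],[0,0,6.4],[0,0,6.4],[0,0,6.4]],"rot":[[0,0,0],[0,0,0],[0,0,0],[0,0,0],[0,0,0]],"claw":[8.5,8.5,8.5,8.5,8.5]}' |sed -n '2,4p'
```

```text
tcp_pos: [0.4291, -0.3134, 0.178]
tcp_pos: [0.4306, -0.3118, 0.1156]
ee_rot: [-0.0, 1.0, -0.0, 0.0]
ft_force: [0.3, 0.4, 0.4]
```

```bash
python3 -m handwheel '{"dp":[[0,0,0],[0,0,0],[0,0,0],[0,0,0],[0,0,0]],"rot":[[0,0,0],[0,0,0],[0,0,0],[0,0,0],[0,0,0]],"claw":[7,6.2,5.6,5,4.5]}' 40
python3 -m handwheel '{"dp":[[0,0,0],[0,0,0],[0,0,0],[0,0,0],[0,0,0]],"rot":[[0,0,0],[0,0,0],[0,0,0],[0,0,0],[0,0,0]],"claw":[4.5,4.5,4.5,4.5,4.5]}' 40
```

```text
time_s: 8.75
tcp_pos: [0.4308, -0.3124, 0.1167]
ee_rot: [-0.0, 1.0, -0.001, 0.001]
ft_force: [0.8, 0.6, 10.0]
opening: 0.0538
gripper_force: 40.0
time_s: 9.17
tcp_pos: [0.4308, -0.3124, 0.1167]
ee_rot: [-0.0, 1.0, -0.001, 0.001]
ft_force: [-1.3, 0.2, 9.8]
opening: 0.0544
gripper_force: 40.1
```

```bash
python3 -m handwheel '{"dp":[[0,0,-1],[0,0,-3],[0,0,-6],[0,0,-9],[0,0,-10]],"rot":[[0,0,0],[0,0,0],[0,0,0],[0,0,0],[0,0,0]],"claw":[4.5,4.5,4.5,4.5,4.5]}' |sed -n '2p;5,6p'
python3 -m handwheel '{"dp":[[-1.2,3.3,0],[-2.4,6.6,0],[-3.6,9.9,0],[-4.8,13.2,0],[-6,16.5,0]],"rot":[[0,0,0],[0,0,0],[0,0,0],[0,0,0],[0,0,0]],"claw":[4.5,4.5,4.5,4.5,4.5]}' |sed -n 2p
python3 -m handwheel '{"dp":[[-1.2,3.3,0],[-2.4,6.6,0],[-3.6,9.9,0],[-4.8,13.2,0],[-6,16.5,0]],"rot":[[0,0,0],[0,0,0],[0,0,0],[0,0,0],[0,0,0]],"claw":[4.5,4.5,4.5,4.5,4.5]}' |sed -n 2p
python3 -m handwheel '{"dp":[[-1.5,4,0],[-3,8,0],[-4.5,12,0],[-6.4,17.2,0],[-6.4,17.2,0]],"rot":[[0,0,0],[0,0,0],[0,0,0],[0,0,0],[0,0,0]],"claw":[4.5,4.5,4.5,4.5,4.5]}'|sed -n '2p;5,6p'
python3 -m handwheel '{"dp":[[0,0,0],[0,0,0]],"rot":[[0,0,0],[0,0,0]],"claw":[4.5,4.5]}'|sed -n '2p;5,6p'
python3 - <<'E'
from h import *
s=env.get_image("scene");cv2.imwrite("pics/c5.png",cv2.resize(s["image"][100:250,330:530],(600,450)))
p=env.get_state()["tcp_pos"];z=p[2]-.1167
for c,zz in(([.615,.190],.063),(p[:2],z),(p[:2],z+.064)): print((proj(s,[[*c,zz]])[0]-[330,100])*3)
E
```

```text
tcp_pos: [0.4308, -0.3123, 0.2197]
opening: 0.0537
gripper_force: 42.4
tcp_pos: [0.4903, -0.1451, 0.2158]
tcp_pos: [0.5503, 0.0201, 0.2158]
tcp_pos: [0.6144, 0.1949, 0.2156]
opening: 0.0537
gripper_force: 42.5
tcp_pos: [0.6138, 0.1911, 0.2152]
opening: 0.0535
gripper_force: 42.5
[238.56371846 267.08077465]
[243.08187954 239.51701294]
[253.81461654 188.14580534]
```

View pics/c5.png

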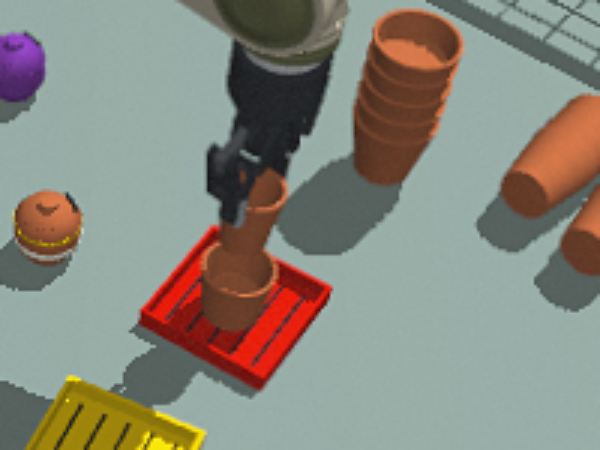

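The large cup's rim is centred at (239,268), matching the 3D estimate. The medium cup hangs over it upright. I'll lower it until contact.

```bash
python3 -m handwheel '{"dp":[[0,0,2],[0,0,4],[0,0,5.6],[0,0,6.6],[0,0,7]],"rot":[[0,0,0],[0,0,0],[0,0,0],[0,0,0],[0,0,0]],"claw":[4.5,4.5,4.5,4.5,4.5]}' |sed -n '2p;4p'
python3 -m handwheel '{"dp":[[0,0,0.15],[0,0,0.3],[0,0,0.3],[0,0,0.3]],"rot":[[0,0,0],[0,0,0],[0,0,0],[0,0,0]],"claw":[4.5,4.5,4.5,4.5]}'|sed -n '2p;4p'
python3 -m handwheel '{"dp":[[0,0,0.1],[0,0,0.2],[0,0,0.2]],"rot":[[0,0,0],[0,0,0],[0,0,0]],"claw":[4.5,4.5,4.5]}'|sed -n '2p;4p'
```

```text
tcp_pos: [0.6137, 0.189, 0.1438]
ft_force: [0.1, -0.1, -1.7]
tcp_pos: [0.6144, 0.1902, 0.1428]
ft_force: [-0.2, 0.1, -0.2]
tcp_pos: [0.6141, 0.1903, 0.1399]
ft_force: [-0.0, -0.2, -1.5]
```

```bash
python3 -m handwheel '{"dp":[[0,0,0.1],[0,0,0.1],[0,0,0.1]],"rot":[[0,0,0],[0,0,0],[0,0,0]],"claw":[4.5,4.5,4.5]}'|sed -n '2p;4p'
python3 -m handwheel '{"dp":[[0,0,0.1],[0,0,0.1],[0,0,0.1]],"rot":[[0,0,0],[0,0,0],[0,0,0]],"claw":[4.5,4.5,4.5]}'|sed -n '2p;4p'
```

```text
tcp_pos: [0.6142, 0.1903, 0.139]
ft_force: [-0.3, 0.1, -0.2]
tcp_pos: [0.6145, 0.1902, 0.1389]
ft_force: [-0.4, -0.5, 4.1]
```

```bash
python3 -m handwheel '{"dp":[[0,0,0],[0,0,0],[0,0,0],[0,0,0],[0,0,0]],"rot":[[0,0,0],[0,0,0],[0,0,0],[0,0,0],[0,0,0]],"claw":[5.7,6.2,7,8,8]}' |tail -3
python3 -m handwheel '{"dp":[[0,0,-2],[0,0,-5],[0,0,-8],[0,0,-11],[0,0,-11]],"rot":[[0,0,0],[0,0,0],[0,0,0],[0,0,0],[0,0,0]],"claw":[8,8,8,8,8]}' |sed -n 2p
python3 - <<'E'
from h import *
T=((3,90,40),(16,255,255))
s=env.get_image("scene");d=env.get_image("top")
for n,c,z,r in(("A",(381,140),.058,18),("med",(216,278),.064,20),("small",(320,203),.07,18)):
    im=s["image"] if n!="A" else cv2.imread("pics/scene0.png")
    if n=="med": im=cv2.imread("pics/scene0.png")
    b=blob(im,c,*T,r=r)[:,0].astype(float)
    l=b[b[:,0]<=b[:,0].min()+.5].mean(0);q=b[b[:,0]>=b[:,0].max()-.5].mean(0);P=cast(s,[l,q],z);print(n,l,q,P.mean(0),np.linalg.norm(P[0]-P[1]))
b=blob(d["image"],(322,200),*T,r=14);P=cast(d,b[:,0],.07);print("small",P.min(0)[:2],P.max(0)[:2])
b=blob(s["image"],(404,190),(5,90,40),(16,255,255),r=25);print(b[:,0].min(0),b[:,0].max(0))
cv2.imwrite("pics/c6.png",cv2.resize(s["image"][100:250,290:530],(720,450)))
E
```

```text
ft_force: [0.5, -0.9, 0.1]
opening: 0.0798
gripper_force: 0.0
tcp_pos: [0.6154, 0.1905, 0.2544]
A [370. 135.] [392. 136.] [0.43380911 0.30415425 0.058     ] 0.06353095201180256
med [203.  274.5] [227. 285.] [ 0.44365127 -0.32699061  0.064     ] 0.06487521706712332
small [312. 196.] [328.         195.66666667] [0.46005601 0.01270579 0.07      ] 0.040929634063449134
small [ 0.44049354 -0.00897391] [0.47952551 0.0292739 ]
[397 176] [422 210]
```

View pics/c6.png

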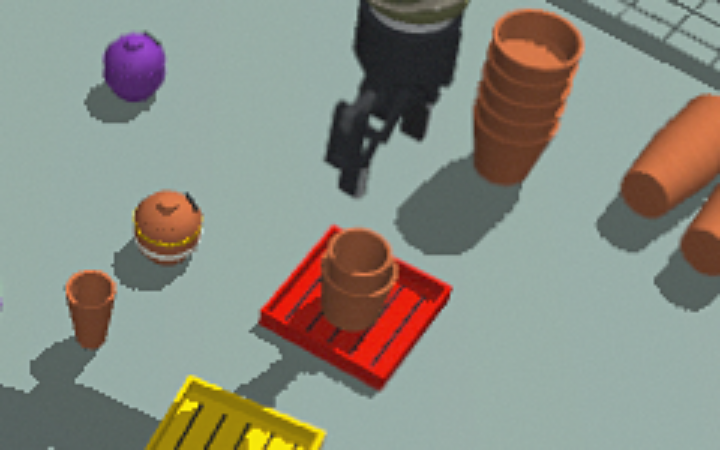

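The medium cup is nested upright in the large one, with its rim at (360,255) in the crop. The small cup is next.

```bash
python3 -m handwheel '{"dp":[[2.6,-3,0],[5.2,-6,0],[7.8,-9,0],[10.4,-12,0],[13,-15,0]],"rot":[[0,0,0],[0,0,0],[0,0,0],[0,0,0],[0,0,0]],"claw":[8,8,8,8,8]}' |sed -n 2p
python3 -m handwheel '{"dp":[[2.6,-3,0],[2.6,-3,2],[2.6,-3,5],[2.6,-3,8],[2.6,-3,8]],"rot":[[0,0,0],[0,0,0],[0,0,0],[0,0,0],[0,0,0]],"claw":[8,8,8,7.5,7.5]}' |sed -n 2p
python3 -m handwheel '{"dp":[[0,0,2.5],[0,0,4],[0,0,5],[0,0,5],[0,0,5]],"rot":[[0,0,0],[0,0,0],[0,0,0],[0,0,0],[0,0,0]],"claw":[7,7,7,7,7]}' |sed -n '2p;4p'
```

```text
tcp_pos: [0.4821, 0.0393, 0.2464]
tcp_pos: [0.4555, 0.0105, 0.1631]
tcp_pos: [0.4582, 0.0103, 0.1182]
ft_force: [-0.1, 0.4, -0.2]
```

```bash
python3 -m handwheel '{"dp":[[0,0,-0.3],[0,0,-0.3],[0,0,-0.3],[0,0,-0.3],[0,0,-0.3]],"rot":[[0,0,0],[0,0,0],[0,0,0],[0,0,0],[0,0,0]],"claw":[6,5,4.5,4,3.5]}' 40|sed -n '2p;4,6p'
python3 -m handwheel '{"dp":[[0,0,0],[0,0,0],[0,0,0],[0,0,0],[0,0,0]],"rot":[[0,0,0],[0,0,0],[0,0,0],[0,0,0],[0,0,0]],"claw":[3.4,3.4,3.4,3.4,3.4]}' 40|sed -n '2p;4,6p'
```

```text
tcp_pos: [0.4587, 0.0102, 0.122]
ft_force: [-0.1, 1.6, 8.8]
opening: 0.0414
gripper_force: 39.3
tcp_pos: [0.4586, 0.0103, 0.122]
ft_force: [-0.7, 1.4, 8.6]
opening: 0.041
gripper_force: 39.3
```

```bash
python3 -m handwheel '{"dp":[[0,0,-1],[0,0,-4],[0,0,-8],[0,0,-12],[0,0,-12]],"rot":[[0,0,0],[0,0,0],[0,0,0],[0,0,0],[0,0,0]],"claw":[3.4,3.4,3.4,3.4,3.4]}' |sed -n '2p;5,6p'
python3 -m handwheel '{"dp":[[-2.6,3,0],[-5.2,6,0],[-7.8,9,0],[-10.4,12,0],[-13,15,0]],"rot":[[0,0,0],[0,0,0],[0,0,0],[0,0,0],[0,0,0]],"claw":[3.4,3.4,3.4,3.4,3.4]}' |sed -n 2p
python3 -m handwheel '{"dp":[[-1.6,2,0],[-2.6,3,0],[-2.6,3,0],[-2.6,3,0],[-2.6,3,0]],"rot":[[0,0,0],[0,0,0],[0,0,0],[0,0,0],[0,0,0]],"claw":[3.4,3.4,3.4,3.4,3.4]}'|sed -n '2p;5,6p'
python3 - <<'E'
from h import *
s=env.get_image("scene");cv2.imwrite("pics/c7.png",cv2.resize(s["image"][100:250,330:530],(600,450)))
p=env.get_state()["tcp_pos"];z=p[2]-.122
for c,zz in(([.6145,.190],.087),(p[:2],z),(p[:2],z+.07)): print((proj(s,[[*c,zz]])[0]-[330,100])*3)
E
```

```text
tcp_pos: [0.4599, 0.0099, 0.2477]
opening: 0.0411
gripper_force: 40.8
tcp_pos: [0.5889, 0.162, 0.2409]
tcp_pos: [0.6136, 0.1896, 0.2408]
opening: 0.0408
gripper_force: 40.9
[241.89189314 248.80693281]
[245.83412632 223.80767102]
[257.86209451 165.93660106]
```

View pics/c7.png

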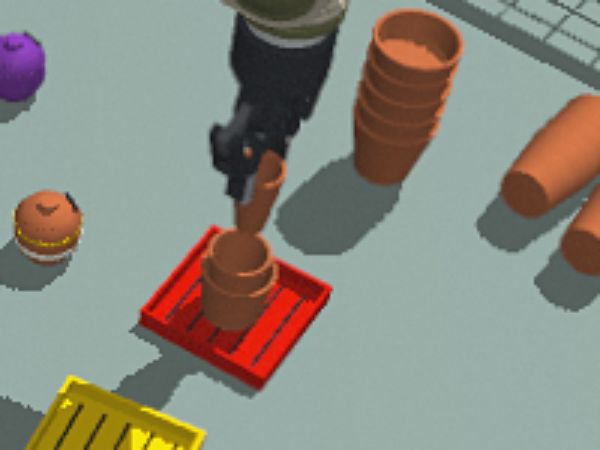

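The nest rim is at (240,253) and the small cup's foot at (248,226), within 2 px of prediction, so it's aligned. Lowering.

```bash
python3 -m handwheel '{"dp":[[0,0,2],[0,0,4],[0,0,6],[0,0,7],[0,0,7.4]],"rot":[[0,0,0],[0,0,0],[0,0,0],[0,0,0],[0,0,0]],"claw":[3.4,3.4,3.4,3.4,3.4]}' |sed -n '2p;4p'
python3 -m handwheel '{"dp":[[0,0,0.15],[0,0,0.2],[0,0,0.2],[0,0,0.2]],"rot":[[0,0,0],[0,0,0],[0,0,0],[0,0,0]],"claw":[3.4,3.4,3.4,3.4]}'|sed -n '2p;4p'
python3 -m handwheel '{"dp":[[0,0,0.1],[0,0,0.1],[0,0,0.1]],"rot":[[0,0,0],[0,0,0],[0,0,0]],"claw":[3.4,3.4,3.4]}'|sed -n '2p;4p'
```

```text
tcp_pos: [0.6134, 0.1895, 0.1656]
ft_force: [-0.3, 0.0, -1.0]
tcp_pos: [0.6144, 0.1902, 0.1659]
ft_force: [0.0, -0.1, -0.7]
tcp_pos: [0.6142, 0.1903, 0.1642]
ft_force: [0.5, -0.5, -0.3]
```

```bash
python3 -m handwheel '{"dp":[[0,0,0.1],[0,0,0.1],[0,0,0.1]],"rot":[[0,0,0],[0,0,0],[0,0,0]],"claw":[3.4,3.4,3.4]}'|sed -n '2p;4p'
python3 -m handwheel '{"dp":[[0,0,0.1],[0,0,0.1],[0,0,0.1]],"rot":[[0,0,0],[0,0,0],[0,0,0]],"claw":[3.4,3.4,3.4]}'|sed -n '2p;4p'
```

```text
tcp_pos: [0.6141, 0.1902, 0.1628]
ft_force: [-0.5, -0.8, -0.4]
tcp_pos: [0.6142, 0.1902, 0.1623]
ft_force: [-1.3, -1.0, 3.1]
```

```bash
python3 -m handwheel '{"dp":[[0,0,0],[0,0,0],[0,0,0],[0,0,0],[0,0,0]],"rot":[[0,0,0],[0,0,0],[0,0,0],[0,0,0],[0,0,0]],"claw":[4.4,5,6,7,8]}' |tail -3
python3 -m handwheel '{"dp":[[0,0,-2],[0,0,-5],[0,0,-8],[0,0,-8],[0,0,-8]],"rot":[[0,0,0],[0,0,0],[0,0,0],[0,0,0],[0,0,0]],"claw":[8,8,8,8,8]}' |sed -n 2p
python3 -m handwheel '{"dp":[[3.5,-1.1,0],[7,-2.2,0],[10.5,-3.3,0],[14,-4.4,0],[16.9,-5.2,0]],"rot":[[0,0,0],[0,0,0],[0,0,0],[0,0,0],[0,0,0]],"claw":[8.5,8.5,8.5,8.5,8.5]}' |sed -n 2p
python3 -m handwheel '{"dp":[[0,0,2],[0,0,5],[0,0,5],[0,0,5]],"rot":[[0,0,0],[0,0,0],[0,0,0],[0,0,0]],"claw":[8.5,8.5,8.5,8.5]}' |sed -n 2p
python3 - <<'E'
from h import *
s=env.get_image("scene");d=env.get_image("top");o=np.zeros((450,800,3),np.uint8)
o[:,:480]=cv2.resize(s["image"][100:250,290:450],(480,450));o[:300,480:]=cv2.resize(d["image"][120:240,220:348],(320,300));cv2.imwrite("pics/c8.png",o)
E
```

```text
ft_force: [0.5, 0.7, 0.5]
opening: 0.0795
gripper_force: 0.0
tcp_pos: [0.6144, 0.1903, 0.2436]
tcp_pos: [0.4423, 0.1377, 0.2407]
tcp_pos: [0.4446, 0.1382, 0.191]
```

View pics/c8.png

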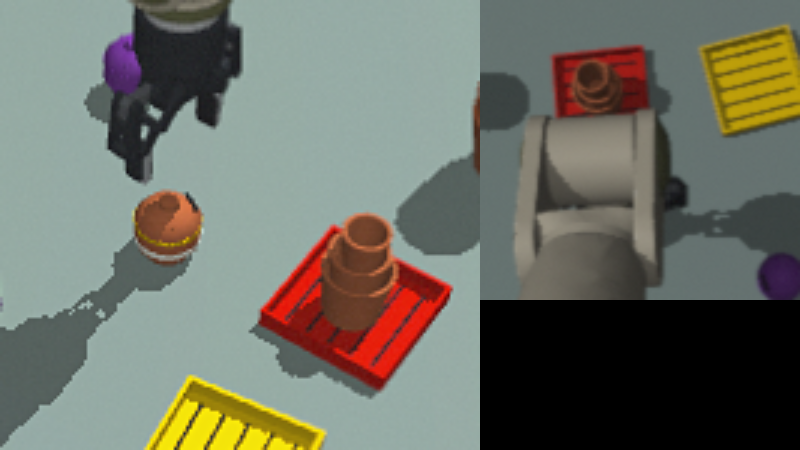

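The three cups are nested upright in the red crate, with the small rim at (365,230). The gripper is over the banded bank at (168,225). I'll grip it.

```bash
python3 -m handwheel '{"dp":[[0,0,3],[0,0,6],[0,0,9],[0,0,10.4],[0,0,10.4]],"rot":[[0,0,0],[0,0,0],[0,0,0],[0,0,0],[0,0,0]],"claw":[8.5,8.5,8.5,8.5,8.5]}' |sed -n '2p;4p'
python3 -m handwheel '{"dp":[[0,0,0],[0,0,0],[0,0,0],[0,0,0],[0,0,0]],"rot":[[0,0,0],[0,0,0],[0,0,0],[0,0,0],[0,0,0]],"claw":[7.8,7,6.5,6,5.5]}' 40|sed -n '2p;4,6p'
python3 -m handwheel '{"dp":[[0,0,0],[0,0,0],[0,0,0],[0,0,0],[0,0,0]],"rot":[[0,0,0],[0,0,0],[0,0,0],[0,0,0],[0,0,0]],"claw":[5,5,5,5,5]}' 50|sed -n '2p;4,6p'
```

```text
tcp_pos: [0.4449, 0.1382, 0.0864]
ft_force: [-0.3, -0.9, 0.4]
tcp_pos: [0.4458, 0.1383, 0.0897]
ft_force: [-1.1, -0.3, 10.3]
opening: 0.0611
gripper_force: 41.2
tcp_pos: [0.4458, 0.1383, 0.0898]
ft_force: [-2.1, 0.2, 12.4]
opening: 0.0608
gripper_force: 51.2
```

```bash
python3 -m handwheel '{"dp":[[0,0,-1],[0,0,-3],[0,0,-5.5],[0,0,-7],[0,0,-7]],"rot":[[0,0,0],[0,0,0],[0,0,0],[0,0,0],[0,0,0]],"claw":[5,5,5,5,5]}' |sed -n '2p;5,6p'
python3 -m handwheel '{"dp":[[-3,-2.5,0],[-6,-5,0],[-9,-7.5,0],[-12,-10,0],[-15,-12.5,0]],"rot":[[0,0,0],[0,0,0],[0,0,0],[0,0,0],[0,0,0]],"claw":[5,5,5,5,5]}' |sed -n 2p
python3 -m handwheel '{"dp":[[-2.5,-2,0],[-4,-3.2,0],[-4,-3.2,0],[-4,-3.2,0],[-4,-3.2,0]],"rot":[[0,0,0],[0,0,0],[0,0,0],[0,0,0],[0,0,0]],"claw":[5,5,5,5,5]}'|sed -n '2p;5,6p'
python3 -m handwheel '{"dp":[[0,0,2],[0,0,4],[0,0,5],[0,0,5.5],[0,0,5.5]],"rot":[[0,0,0],[0,0,0],[0,0,0],[0,0,0],[0,0,0]],"claw":[5,5,5,5,5]}' |sed -n '2p;4p'
```

```text
tcp_pos: [0.4462, 0.1384, 0.1612]
opening: 0.0602
gripper_force: 55.1
tcp_pos: [0.5961, 0.0118, 0.1572]
tcp_pos: [0.6343, -0.0182, 0.1571]
opening: 0.0605
gripper_force: 55.0
tcp_pos: [0.6346, -0.0182, 0.1022]
ft_force: [-1.0, 0.2, -2.2]
```

```bash
python3 -m handwheel '{"dp":[[0,0,0.3],[0,0,0.5],[0,0,0.6],[0,0,0.6]],"rot":[[0,0,0],[0,0,0],[0,0,0],[0,0,0]],"claw":[5,5,5,5]}'|sed -n '2p;4p'
python3 -m handwheel '{"dp":[[0,0,0.1],[0,0,0.1],[0,0,0.1]],"rot":[[0,0,0],[0,0,0],[0,0,0]],"claw":[5,5,5]}'|sed -n '2p;4p'
```

```text
tcp_pos: [0.6352, -0.0188, 0.0972]
ft_force: [0.7, 0.7, -1.1]
tcp_pos: [0.6352, -0.0188, 0.096]
ft_force: [0.4, 0.0, -1.2]
```

```bash
python3 -m handwheel '{"dp":[[0,0,0.1],[0,0,0.1],[0,0,0.1]],"rot":[[0,0,0],[0,0,0],[0,0,0]],"claw":[5,5,5]}'|sed -n '2p;4p'
python3 -m handwheel '{"dp":[[0,0,0.1],[0,0,0.1],[0,0,0.1]],"rot":[[0,0,0],[0,0,0],[0,0,0]],"claw":[5,5,5]}'|sed -n '2p;4p'
```

```text
tcp_pos: [0.6351, -0.0187, 0.0949]
ft_force: [0.0, -0.1, -2.6]
tcp_pos: [0.6352, -0.0188, 0.094]
ft_force: [0.1, -0.2, -1.5]
```

```bash
python3 -m handwheel '{"dp":[[0,0,0.1],[0,0,0.1],[0,0,0.1]],"rot":[[0,0,0],[0,0,0],[0,0,0]],"claw":[5,5,5]}'|sed -n '2p;4p'
```

```text
tcp_pos: [0.6352, -0.0188, 0.0939]
ft_force: [-3.5, 0.6, 5.5]
```

```bash
python3 -m handwheel '{"dp":[[0,0,0],[0,0,0],[0,0,0],[0,0,0],[0,0,0]],"rot":[[0,0,0],[0,0,0],[0,0,0],[0,0,0],[0,0,0]],"claw":[6.4,7,7.8,8.5,8.5]}' |tail -3
python3 -m handwheel '{"dp":[[0,0,-2],[0,0,-5],[0,0,-9],[0,0,-11],[0,0,-11]],"rot":[[0,0,0],[0,0,0],[0,0,0],[0,0,0],[0,0,0]],"claw":[8.5,8.5,8.5,8.5,8.5]}' |sed -n 2p
python3 -m handwheel '{"dp":[[3,-2.1,0],[6,-4.2,0],[9,-6.3,0],[12,-8.4,0],[15,-10.5,0]],"rot":[[0,0,0],[0,0,0],[0,0,0],[0,0,0],[0,0,0]],"claw":[8.5,8.5,8.5,8.5,8.5]}' |sed -n 2p
python3 -m handwheel '{"dp":[[3.5,-2.5,0],[3.5,-2.5,0],[3.5,-2.5,2],[3.5,-2.5,4],[3.5,-2.5,4]],"rot":[[0,0,0],[0,0,0],[0,0,0],[0,0,0],[0,0,0]],"claw":[8.5,8.5,8.5,8.5,8.5]}' |sed -n 2p
python3 - <<'E'
from h import *
s=env.get_image("scene");d=env.get_image("top");o=np.zeros((300,800,3),np.uint8)
o[:,:480]=cv2.resize(s["image"][150:300,190:430],(480,300));o[:300,480:]=cv2.resize(d["image"][120:240,280:408],(320,300));cv2.imwrite("pics/c9.png",o)
E
```

```text
ft_force: [0.9, -0.3, -0.1]
opening: 0.0847
gripper_force: 0.0
tcp_pos: [0.6365, -0.0189, 0.2083]
tcp_pos: [0.4834, -0.1242, 0.2021]
tcp_pos: [0.4489, -0.1482, 0.1599]
```

View pics/c9.png

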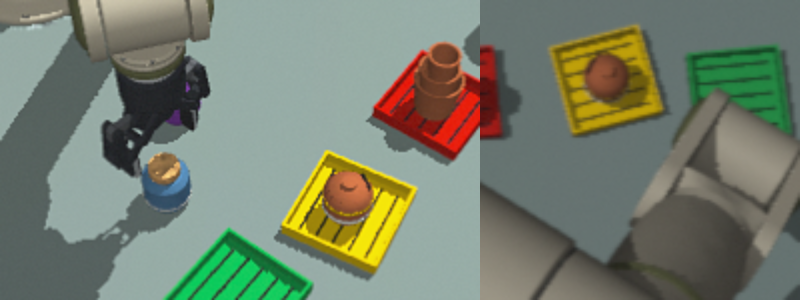

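The bank stands upright in the middle of the yellow crate at (348,200). The gripper is over the blue jar at (166,182). I'll grip it.

```bash
python3 -m handwheel '{"dp":[[0,0,3],[0,0,6],[0,0,7.2],[0,0,7.2],[0,0,7.2]],"rot":[[0,0,0],[0,0,0],[0,0,0],[0,0,0],[0,0,0]],"claw":[8.5,8.5,8.5,8.5,8.5]}' |sed -n '2p;4p'
python3 -m handwheel '{"dp":[[0,0,0],[0,0,0],[0,0,0],[0,0,0],[0,0,0]],"rot":[[0,0,0],[0,0,0],[0,0,0],[0,0,0],[0,0,0]],"claw":[7.8,7,6.5,6,5.5]}' 40|sed -n '2p;4,6p'
python3 -m handwheel '{"dp":[[0,0,0],[0,0,0],[0,0,0],[0,0,0],[0,0,0]],"rot":[[0,0,0],[0,0,0],[0,0,0],[0,0,0],[0,0,0]],"claw":[5,5,5,5,5]}' 50|sed -n '2p;4,6p'
```

```text
tcp_pos: [0.4507, -0.1489, 0.0916]
ft_force: [0.5, 0.2, 0.2]
tcp_pos: [0.4505, -0.1491, 0.0921]
ft_force: [-1.6, 0.5, 10.9]
opening: 0.0586
gripper_force: 40.9
tcp_pos: [0.4505, -0.149, 0.0922]
ft_force: [-1.8, 0.9, 11.7]
opening: 0.059
gripper_force: 50.7
```

```bash
python3 -m handwheel '{"dp":[[0,0,-1],[0,0,-3],[0,0,-5.5],[0,0,-7],[0,0,-7]],"rot":[[0,0,0],[0,0,0],[0,0,0],[0,0,0],[0,0,0]],"claw":[5,5,5,5,5]}' |sed -n '2p;5,6p'
python3 -m handwheel '{"dp":[[-3.5,-1,0],[-7,-2,0],[-10.5,-3,0],[-14,-4,0],[-16.2,-4.8,0]],"rot":[[0,0,0],[0,0,0],[0,0,0],[0,0,0],[0,0,0]],"claw":[5,5,5,5,5]}' |sed -n 2p
python3 -m handwheel '{"dp":[[0,0,0],[0,0,2],[0,0,4],[0,0,5.5],[0,0,5.5]],"rot":[[0,0,0],[0,0,0],[0,0,0],[0,0,0],[0,0,0]],"claw":[5,5,5,5,5]}' |sed -n '2p;4,6p'
python3 -m handwheel '{"dp":[[0,0,0.2],[0,0,0.4],[0,0,0.5],[0,0,0.5]],"rot":[[0,0,0],[0,0,0],[0,0,0],[0,0,0]],"claw":[5,5,5,5]}'|sed -n '2p;4p'
```

```text
tcp_pos: [0.4509, -0.1492, 0.1636]
opening: 0.0584
gripper_force: 54.5
tcp_pos: [0.6144, -0.1971, 0.1592]
tcp_pos: [0.6102, -0.1958, 0.1015]
ft_force: [-0.6, -0.1, -1.1]
opening: 0.0587
gripper_force: 54.4
tcp_pos: [0.6123, -0.1968, 0.1015]
ft_force: [-0.8, 0.0, -2.1]
```

```bash
python3 -m handwheel '{"dp":[[0,0,0.1],[0,0,0.2],[0,0,0.2],[0,0,0.2]],"rot":[[0,0,0],[0,0,0],[0,0,0],[0,0,0]],"claw":[5,5,5,5]}'|sed -n '2p;4p'
python3 -m handwheel '{"dp":[[0,0,0.1],[0,0,0.1],[0,0,0.1]],"rot":[[0,0,0],[0,0,0],[0,0,0]],"claw":[5,5,5]}'|sed -n '2p;4p'
```

```text
tcp_pos: [0.6122, -0.1968, 0.099]
ft_force: [1.3, 0.0, -1.7]
tcp_pos: [0.6122, -0.1967, 0.0979]
ft_force: [-0.1, -0.1, -1.5]
```

```bash
python3 -m handwheel '{"dp":[[0,0,0.1],[0,0,0.1],[0,0,0.1]],"rot":[[0,0,0],[0,0,0],[0,0,0]],"claw":[5,5,5]}'|sed -n '2p;4p'
python3 -m handwheel '{"dp":[[0,0,0.1],[0,0,0.1],[0,0,0.1]],"rot":[[0,0,0],[0,0,0],[0,0,0]],"claw":[5,5,5]}'|sed -n '2p;4p'
```

```text
tcp_pos: [0.6122, -0.1968, 0.0968]
ft_force: [-0.1, 0.7, -1.7]
tcp_pos: [0.6123, -0.1968, 0.0964]
ft_force: [-1.8, -0.2, 3.0]
```

Contact. I'll release, retreat upward and back, then look.

```bash
python3 -m handwheel '{"dp":[[0,0,0],[0,0,0],[0,0,0],[0,0,0],[0,0,0]],"rot":[[0,0,0],[0,0,0],[0,0,0],[0,0,0],[0,0,0]],"claw":[6.2,7,7.8,8.5,8.5]}' |tail -3
python3 -m handwheel '{"dp":[[0,0,-2],[0,0,-5],[0,0,-9],[0,0,-13],[0,0,-15]],"rot":[[0,0,0],[0,0,0],[0,0,0],[0,0,0],[0,0,0]],"claw":[8.5,8.5,8.5,8.5,8.5]}' |sed -n 2p
python3 -m handwheel '{"dp":[[4,0,0],[8,0,0],[12,0,0],[16,0,0],[20,0,0]],"rot":[[0,0,0],[0,0,0],[0,0,0],[0,0,0],[0,0,0]],"claw":[8.5,8.5,8.5,8.5,8.5]}' |sed -n 2p
python3 -m handwheel '{"dp":[[0,0,0],[0,0,0],[0,0,0],[0,0,0],[0,0,0]],"rot":[[0,0,0],[0,0,0],[0,0,0],[0,0,0],[0,0,0]],"claw":[8.5,8.5,8.5,8.5,8.5]}' |sed -n 1,2p
python3 - <<'E'
from h import *
s=env.get_image("scene");cv2.imwrite("pics/c10.png",cv2.resize(s["image"][90:400,180:500],(619,600)))
E
```

```text
ft_force: [0.6, -0.0, 0.3]
opening: 0.0851
gripper_force: 0.0
tcp_pos: [0.6128, -0.197, 0.2512]
tcp_pos: [0.4103, -0.1963, 0.2459]
time_s: 31.65
tcp_pos: [0.4132, -0.1969, 0.2458]
```

View pics/c10.png

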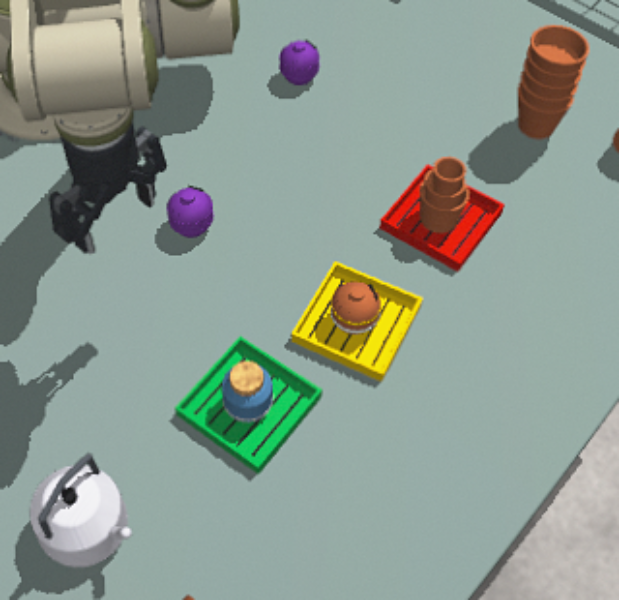

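The jar stands in the green crate (248,390), the bank in the yellow (357,305) and the nested cups in the red (443,195). The kettle and stack are undisturbed.

```bash
python3 -c "
from plant import env
print(env.close_job())"
```

```text
the job is handed in; nothing more can be done
None
```

The job is handed in: the last picture shows the three cups nested upright in the red crate, the blue jar in the green and the money bank in the yellow, with the kettle and cup stack untouched; no verdict came back on hand-in.

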